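# File two slide boxes as a square pile

### The job

File the two slide boxes in the steel stand as one square pile: the box in the low bay pushed fully home against the rear rails, and the box from the step slid across on top of it, flush with it, home against both the rear rails and the end rails. They hold glass, so keep them level and do not drop or bang them, and leave the bottle, jar and beaker where they stand.

Things in the scene. Friction and masses are not known exactly. Their poses are not given: they have to be found in the camera images.
- stand: fixed dark steel filing stand, 170 (x) x 265 (y) mm: low bay beside a step. x points to its rear rails, y from bay to step, z up. Origin: on the bench, below the centre of a box that is home against rear and end rails (box x parallel to stand x). Bay floor: 4 mm high, from x = -108 mm, open to -x, 89 mm wide (y = -42 to +47 mm) for the 84 mm wide box
- step_top (a point): centre of the step's flat top, 38 mm above the bench; axes as the stand's. The step is solid, 125 (x) x 169 (y) mm, open to its -x and +y sides; in the stand's frame x = -76 to +49, y = +47 to +216 mm. It stands 2 mm above the top of a box in the bay
- rear_rails (a point): middle of the inner face of the rear rails, at stand x = +49 mm, on the bench level; axes as the stand's. Two bars along y behind bay and step (stand y = -49 to +216 mm), at heights 15-25 and 47-57 mm; tops of uprights 58 mm
- end_rails (a point): middle of the inner face of the end rails, at stand y = -42 mm, on the bench level; axes as the stand's. Two bars along x (stand x = -36 to +49 mm) on the bay's side away from the step, heights as the rear rails
- lower_box: flat closed white plastic slide case, paper card on its lid, 98 (x) x 84 (y) x 32 (z) mm, 0.13 to 0.27 kg, slides at 0.6 to 4 N (friction about 0.6). Origin: centre of its underside; z up. It lies in the bay on the stand's floor, pulled out 25 to 55 mm towards the stand's -x, nearly parallel to the bay; its top is then 36 mm above the bench. Home: only x needs pushing.
- upper_box: flat closed white plastic slide case, paper card on its lid, 98 (x) x 84 (y) x 32 (z) mm, 0.13 to 0.27 kg, slides at 0.6 to 4 N (friction about 0.6). Origin: centre of its underside; z up. Identical to the other box; it lies loose and askew (up to about 13 degrees) on the step, underside 38 mm above the bench, some way clear of the rear rails. On the pile its underside is 36 mm above the bench.
- stain_bottle: bystander: amber bottle, 48 mm diameter, 105 mm high; origin at the centre of its underside
- sample_jar: bystander: white jar, 54 mm diameter, 62 mm high; origin at the centre of its underside
- beaker: bystander: glass beaker, 60 mm diameter, 78 mm high; origin at the centre of its underside
Mind the look-alikes: they are no part of the job. What is shaped like the upper_box but orange or pink is not meant. What is shaped like the lower_box but green or pink is not meant.

How it is judged (in metres and radians):
At the end, for the whole second after the job is handed in: Both boxes lie flat and still in the bay, the second on top of the first, each within 6 mm of the rear rails and 6 mm of the end rails, within 0.05 rad of parallel to the stand, and their centres within 8 mm of one another (x of lower_box in the frame of stand between -0.006 and 0.004 m and y of lower_box in the frame of stand between -0.004 and 0.006 m and angle between the x axis of each of lower_box, upper_box and the x axis of stand, either way round below 0.05 rad and angle between each of lower_box, upper_box's own z axis and vertical below 0.03 rad and linear speed of each of lower_box, upper_box below 0.01 m/s and x of upper_box in the frame of stand between -0.006 and 0.004 m and y of upper_box in the frame of stand between -0.004 and 0.006 m and horizontal distance between lower_box and upper_box below 0.008 m and z of upper_box in the frame of lower_box between 0.029 and 0.034 m and z of lower_box in the frame of stand below 0.007 m); the robot touches nothing.
It fails at once if a slide box is tipped by more than 0.35 rad (angle between any of lower_box, upper_box's own z axis and vertical above 0.35 rad).
It fails at once if a slide box is dropped or flung (faster than 0.6 m/s) (linear speed of any of lower_box, upper_box above 0.6 m/s).
It fails at once if the bottle, jar or beaker is moved by more than 30 mm (distance of any of stain_bottle, sample_jar, beaker from where it was at the start of the episode above 0.03 m).
It also fails if it takes over 69 s, if anything falls off the work surface, if the arm or the gripper's body presses on something with over 40 N, if the wrist force passes 120 N, or if a joint passes its speed limit or range.

### The arm

A 6-joint arm with a two-finger parallel gripper is mounted at the origin on the work surface. World frame = base frame: x ahead of the robot, y to its left, z up, the work surface at z = 0. Lengths are in m, angles in degrees, forces in N, time in s.
With the tool pointing down it reaches from about 0.4 to 0.825 m from the base axis. Payload 7 kg.
Tool frame: the origin (TCP) lies at the very end of the fingers, on their centre line; the grasp point (between the pads) lies 19 mm behind it (r.hold_point_z is the distance from the TCP to the grasp point, in m); z points along the fingers, y is the line along which they close (so a half turn about z gives the same grasp; the last joint's range is limited). The gripper opens to 88 mm and grips with 3 to 60 N. Pads are 19 mm wide; open, the fingers measure 130 mm over their backs; the gripper's body (78 mm by 193 mm) begins 47 mm behind the grasp point.
Start: joints at [16.507, 20.546, 0.682, 0, -70.136, -16.507], TCP at [0.675, -0, 0.227] pointing down, gripper open.
Joint ranges: [-176.03, 176.03], [-82.01, 121.73], [-58.28, 71.71], [-173.87, 95.51], [-174.79, -0.11], [-173.66, 173.66]. Speed limits (degrees/s): [136.94, 136.94, 172.46, 180, 180, 180].

### API

Orientations are given as [roll, pitch, yaw] about the fixed x, y, z axes, in that order (R = Rz(yaw) Ry(pitch) Rx(roll)).
In Python, from plant import telemetry, vision, workorder, r gives the robot as it stands.
- The arm moves only by the tool move_arm, never from a script. Its argument "plan" is a list of rows, each a list of 7 numbers: the opening, from -1 (shut) to 1 (fully open), so that 0 is half open, then the shift along the world's x, y, z in m, then the turn, a rotation vector about the world's x, y, z in degrees. In form: [[fingers, dx, dy, dz, ax, ay, az], ...]. A call has 1 to 20 rows; each row shifts and turns the commanded pose from where the row before left it; what a row does not reach is not made up. A row lasts 1/8 s, in which the tool goes at most 62.5 mm and 10.7 degrees, less where a joint would pass 70% of its speed; a pose out of reach is approached as far as the arm can. A call is refused whole if a number of a shift passes 0.0625 or a number of a turn 10.7, either way. A call with a gripper value outside its range is refused whole. The fingers move at their own pace and stop on an object; "force" is the grip in N (left out, the last holds). Time passes only in rows, so rows that do not move let the fingers close. It gives the time, the measured TCP pose, the force, the opening and the grip force at its end, in the units of the state.
- telemetry.get_state(): the state, without advancing time (a new reading comes with each control period).
- vision.capture(name): name is "scene" or "side" or "wrist"; returns a dict with "img" (480x640x3 uint8, red, green, blue), "depth" (480x640 float32, m along the optical axis (not along the pixel's ray), 0 where there is no reading), "intrinsics" (3x3 intrinsics, pixels), "D" ([k1, k2, p1, p2, k3] as OpenCV has them; the pictures are not rectified), "R" (3x3) and "t" (3): a world point X has camera coordinates R X + t. Camera axes: x right, y down, z forward; pixel columns grow to the right and rows downward; lengths in m; the calibration is good to about 2 mm. A picture is of the moment at which its call begins.
- workorder.close_job(): hands the job in; it is judged then, once.
The state is a dict: "time_s": time; "joints": joint angles; "qd": joint speeds; "joint_torque": joint torques, N m; "tcp_pos": TCP position; "eef_rot": TCP orientation; "contact_force": force on the tool from outside, world axes, zero at the start; "moment": the same for the moment, N m; "gripper_width": finger opening in m; "gripper_force": force on a finger pad.
Only numpy, scipy, OpenCV 4.12 (cv2) and the standard library are available. Lean on these libraries where they do the work, as an engineer would, in place of code of your own. Each camera call takes 0.05 s, during which the arm holds its last target. There are 200 camera calls.

## Working session

There is one attempt and no reset: what is moved stays moved. The work goes in short steps, Python scripts to look and compute and a tool call to move; the robot and the scene stay as the last step left them, time stands still between calls to the robot, and variables do not carry over. Pictures are saved under pics/ and viewed, at most 10 in all, crops included, and the job is handed in when it is done.

Besides the shell and the picture viewer there is one more tool, called after ">>>" as name(argument=value, ...), one argument or row to a line, values as JSON. move_arm: Moves the arm, as the interface text tells. Its arguments: {"type":"object","properties":{"plan":{"type":"array"},"force":{"type":"number"}},"required":["plan"]}

```bash
mkdir -p pics
cat > h.py <<'E'
import numpy as np, cv2
from plant import telemetry, vision, workorder, r
def cap(n, save=None):
    c=vision.capture(n)
    if save: cv2.imwrite(save, c["img"][:,:,::-1])
    return c
def ray(c,uv,z):
    p=cv2.undistortPoints(np.array(uv,float).reshape(-1,1,2),c["intrinsics"],np.array(c["D"],float)).reshape(-1,2)
    R=np.array(c["R"]);t=np.array(c["t"]);o=-R.T@t
    d=np.c_[p,np.ones(len(p))]@R
    return o+d*((z-o[2])/d[:,2])[:,None]
E
python3 - <<'E'
from h import *
a=cap("scene","pics/scene.png");b=cap("side","pics/side.png")
for c in(a,b):print(-np.array(c["R"]).T@c["t"])
E
```

```text
[1.39146977 0.14896481 0.84983024]
[0.38120613 1.14660687 0.79655211]
```

View pics/scene.png

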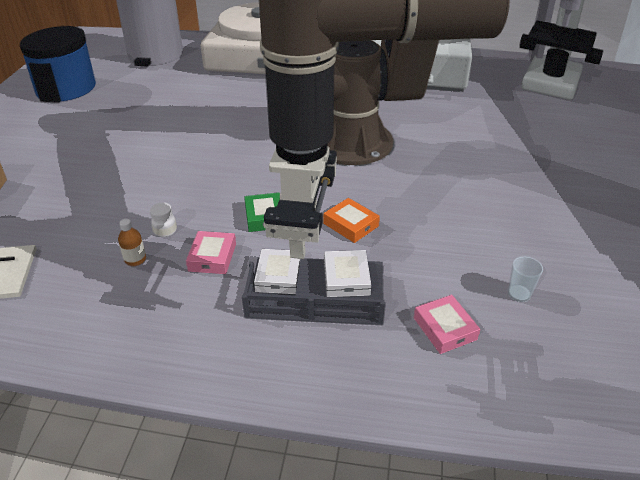

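View pics/side.png

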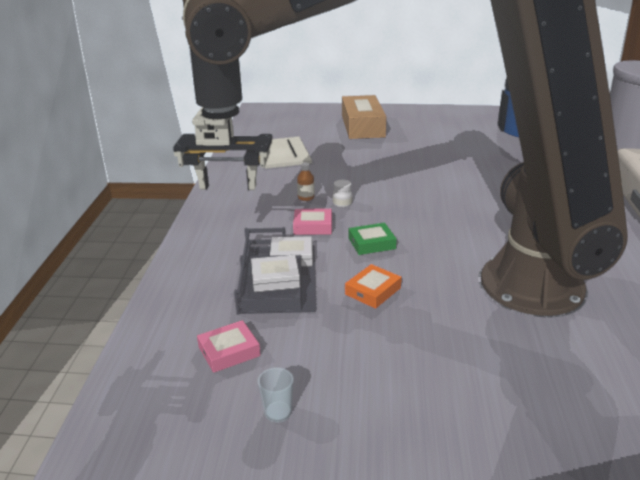

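The scene view shows these candidates:
- White boxes: one in the bay at about (277,270), one on the step at about (347,272).
- Look-alikes: green (265,210), orange (351,220), pink (212,252) and pink (447,323).
- Bystanders: bottle (131,245), jar (163,219), beaker (525,278).

I choose the two white boxes in the dark stand. The rear rails are the near side in this view (world +x), and the bay is on the left (world -y). The side view agrees, with the white boxes at (291,250) in the bay and (275,272) on the step. Next is the close check with the wrist camera.

Run:
```python
from h import *
w=cap("wrist","pics/wrist.png")
a=cap("scene");b=cap("side")
print(-np.array(w["R"]).T@w["t"],np.array(w["R"]).round(2).tolist())
cv2.imwrite("pics/crop.png",np.hstack([cv2.resize(a["img"][225:335,225:405],(540,330))])[:,:,::-1])
print(telemetry.get_state()["eef_rot"])
for c,uv,z in((a,[[277,255],[347,262]],.05),(a,[[131,262],[163,233],[520,297]],0),(b,[[291,245],[275,268]],.05)):
    print(ray(c,uv,z).round(3).tolist())
```

```text
[ 0.67326286 -0.07788033  0.38402041] [[-1.0, -0.0, 0.0], [-0.0, 0.96, 0.29], [-0.0, 0.29, -0.96]]
[ 1.79953827e+02 -6.01660555e-03 -9.00039196e+01]
[[0.542, -0.083, 0.05], [0.54, 0.06, 0.05]]
[[0.563, -0.405, -0.0], [0.459, -0.371, 0.0], [0.534, 0.415, 0.0]]
[[0.552, -0.06, 0.05], [0.577, 0.038, 0.05]]
```

View pics/wrist.png

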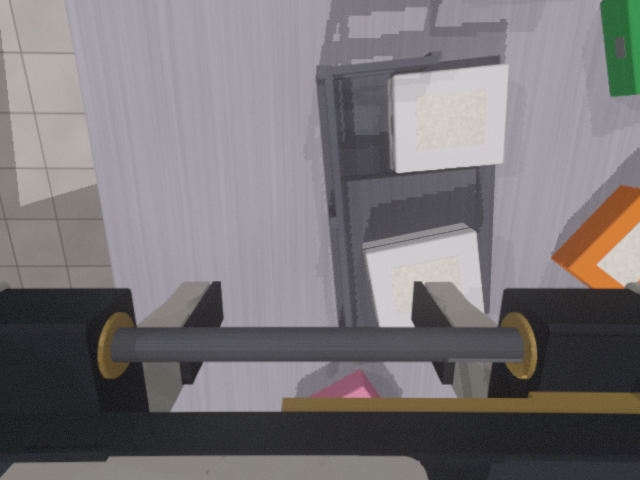

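View pics/crop.png

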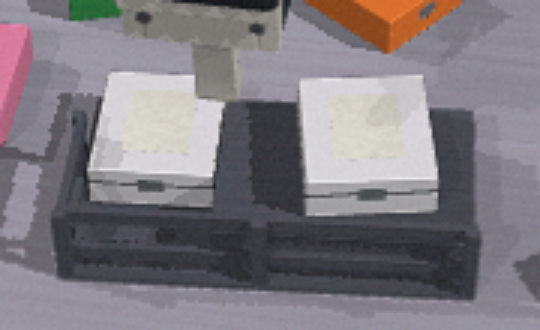

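The wrist view shows the white lower box at (447,118) in the bay and the white upper box at (425,280), askew on the step. The rear rail runs from (325,75) to (350,325). The crop confirms both choices: each is white and inside the stand. I'll raise the camera to get the whole stand in view.

>>> move_arm(
  plan=[
    [-0.5,-0.02,0.01,0.03,0,0,0],
    [-0.5,-0.03,0.01,0.05,0,0,0],
    [-0.5,-0.02,0.01,0.05,0,0,0],
    [-0.5,0,0,0,0,0,0],
    [-0.5,0,0,0,0,0,0],
  ],
)

```text
time_s: 0.88
tcp_pos: [0.6047, 0.0302, 0.3564]
eef_rot: [-180.0, 0.0, -90.0]
contact_force: [-0.1, 0.9, -0.3]
gripper_width: 0.0432
gripper_force: 0.0
```

```bash
cat > m.py <<'E'
from h import *
def boxes(c,name=None):
    hsv=cv2.cvtColor(c["img"],cv2.COLOR_RGB2HSV)
    m=((hsv[...,1]<40)&(hsv[...,2]>195)).astype(np.uint8)
    m|=((hsv[...,2]>180)&(hsv[...,0]>15)&(hsv[...,0]<40)).astype(np.uint8)
    # height from depth
    K=c["intrinsics"];v,u=np.mgrid[:480,:640];d=c["depth"]
    P=np.stack([(u-K[0][2])/K[0][0]*d,(v-K[1][2])/K[1][1]*d,d],-1)-np.array(c["t"])
    W=P@np.array(c["R"])
    return m,W
E
python3 - <<'E'
from m import *
w=cap("wrist","pics/w2.png")
m,W=boxes(w);m=cv2.morphologyEx(m,cv2.MORPH_CLOSE,np.ones((5,5)))
cs,_=cv2.findContours(m,cv2.RETR_EXTERNAL,cv2.CHAIN_APPROX_NONE)
im=w["img"][:,:,::-1].copy()
for c in cs:
    if cv2.contourArea(c)<1500: continue
    rr=cv2.minAreaRect(c);bx=cv2.boxPoints(rr);mm=np.zeros_like(m);cv2.drawContours(mm,[c],-1,1,-1)
    z=W[...,2][mm>0];z=np.median(z[z>-.1]);print(rr,z.round(4),ray(w,bx,z)[:,:2].round(4).tolist())
    cv2.drawContours(im,[bx.astype(int)],-1,(0,0,255),1)
cv2.imwrite("pics/w2a.png",im); np.save("w2W.npy",W)
s=telemetry.get_state();print(s["time_s"],s["tcp_pos"])
E
```

```text
((341.7498474121094, 216.90545654296875), (65.64524841308594, 81.01971435546875), 77.79953002929688) 0.0703 [[0.6286, 0.0331], [0.535, 0.0126], [0.5141, 0.0918], [0.6123, 0.1145]]
((504.8529357910156, 198.08824157714844), (32.648033142089844, 49.78554153442383), 40.601295471191406) 0.0326 [[0.3947, 0.0568], [0.3601, 0.008], [0.3244, 0.0351], [0.3584, 0.0855]]
((358.02911376953125, 93.30978393554688), (74.2991943359375, 83.13545227050781), 84.64418029785156) 0.0362 [[0.6073, -0.1167], [0.5118, -0.1249], [0.498, -0.0433], [0.5989, -0.0341]]
((529.6843872070312, 23.095495223999023), (48.945594787597656, 56.739013671875), 79.50852966308594) 0.0319 [[0.4008, -0.174], [0.3408, -0.1835], [0.3213, -0.1356], [0.3833, -0.1253]]
0.925 [0.60461979 0.02998693 0.35545464]
```

View pics/w2a.png

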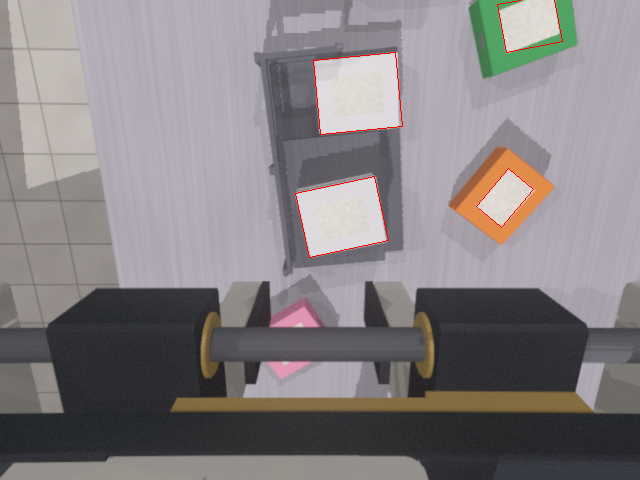

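The red rectangles fit the white lids well: upper at (342,217), lower at (358,93). Next I need the stand's frame from the tops of its rails.

Run:
```python
from m import *
W=np.load("w2W.npy")
im=cv2.imread("pics/w2.png");dark=im.max(2)<110
roi=np.zeros((480,640),bool);roi[30:278,240:420]=1
Q=W[roi&dark&(W[...,2]>.05)&(W[...,2]<.062)]
print(len(Q),Q.min(0),Q.max(0))
# rear rail: iterate fit  x=a+b*y near max x
a=Q[Q[:,0]>.615]
for _ in range(8):
    p=np.polyfit(a[:,1],a[:,0],1);e=Q[:,0]-np.polyval(p,Q[:,1]);a=Q[abs(e)<.008]
e=a[:,0]-np.polyval(p,a[:,1]);yaw=-np.arctan(p[0]);print("yaw",np.degrees(yaw),len(a),np.percentile(e,[2,50,98]))
c,s=np.cos(yaw),np.sin(yaw);R=np.array([[c,s],[-s,c]])
L=Q[:,:2]@R.T
rx=(a[:,:2]@R.T)
print("rear rail rot-x pct",np.percentile(rx[:,0],[1,10,50,90,99]).round(4),"y",np.percentile(rx[:,1],[.5,99.5]))
xi=np.percentile(rx[:,0],50)
E_=L[(L[:,0]<xi-.015)]
print("end rail rot-y",len(E_),np.percentile(E_[:,1],[2,10,50,90,98]).round(4),"x",np.percentile(E_[:,0],[1,99]))
# floor / step extents
S=W[roi&dark&(abs(W[...,2]-.038)<.003)][:,:2]@R.T
print("step rot x,y",np.percentile(S[:,0],[1,50,99]).round(4),np.percentile(S[:,1],[1,50,99]).round(4))
for n,b in dict(up=[[0.6286,0.0331],[0.535,0.0126],[0.5141,0.0918],[0.6123,0.1145]],lo=[[0.6073,-0.1167],[0.5118,-0.1249],[0.498,-0.0433],[0.5989,-0.0341]]).items(): print(n,(np.array(b)@R.T).round(4).tolist())
```

```text
253 [ 0.53495452 -0.1241554   0.05001365] [0.67056326 0.13529438 0.05916207]
yaw 4.925379798662179 204 [-0.00231273 -0.00016486  0.00644457]
rear rail rot-x pct [0.6445 0.6461 0.6477 0.6489 0.6547] y [-0.17224448  0.07964155]
end rail rot-y 39 [-0.1734 -0.1733 -0.1729 -0.1724 -0.0315] x [0.54557308 0.63129862]
step rot x,y [0.5228 0.59   0.6466] [-0.0827 -0.0421  0.0738]
up [[0.6291, -0.021], [0.5341, -0.0334], [0.5201, 0.0473], [0.6199, 0.0615]]
lo [[0.595, -0.1684], [0.4992, -0.1684], [0.4924, -0.0859], [0.5938, -0.0854]]
```

>>> move_arm(
  plan=[
    [-0.5,-0.0166,-0.0146,-0.0295,0,0,-10.63],
    [-0.5,-0.0166,-0.0146,-0.0295,0,0,-10.63],
    [-0.5,-0.0166,-0.0146,-0.0295,0,0,-10.63],
    [-0.5,-0.0166,-0.0146,-0.0295,0,0,-10.63],
    [-0.5,-0.0166,-0.0146,-0.0295,0,0,-10.63],
    [-0.5,-0.0166,-0.0146,-0.0295,0,0,-10.63],
    [-0.5,-0.0166,-0.0146,-0.0295,0,0,-10.63],
    [-0.5,-0.0166,-0.0146,-0.0295,0,0,-10.66],
    [-0.5,0,0,0,0,0,0],
    [-0.5,0,0,0,0,0,0],
    [-0.5,0,0,0,0,0,0],
  ],
)

```text
time_s: 2.3
tcp_pos: [0.4732, -0.0865, 0.1211]
eef_rot: [-180.0, 0.1, -175.0]
contact_force: [0.8, 1.0, 0.7]
gripper_width: 0.0221
gripper_force: 0.0
```

>>> move_arm(
  plan=[
    [-0.5,0,0,-0.03,0,0,0],
    [-0.5,0,0,-0.03,0,0,0],
    [-0.5,0,0,-0.025,0,0,0],
    [-0.5,0,0,-0.015,0,0,0],
    [-0.5,0,0,0,0,0,0],
    [-0.5,0,0,0,0,0,0],
    [-0.5,0.005,0.0004,0,0,0,0],
    [-0.5,0.005,0.0004,0,0,0,0],
    [-0.5,0.005,0.0004,0,0,0,0],
    [-0.5,0.005,0.0004,0,0,0,0],
    [-0.5,0.005,0.0005,0,0,0,0],
    [-0.5,0.005,0.0005,0,0,0,0],
  ],
)

```text
time_s: 3.8
tcp_pos: [0.5012, -0.0845, 0.0203]
eef_rot: [-180.0, -0.1, -175.1]
contact_force: [-4.1, -0.2, 3.6]
gripper_width: 0.0215
gripper_force: 2.0
```

>>> move_arm(
  plan=[
    [-0.5,0.005,0.0004,0,0,0,0],
    [-0.5,0.005,0.0004,0,0,0,0],
    [-0.5,0.005,0.0004,0,0,0,0],
    [-0.5,0.005,0.0005,0,0,0,0],
    [-0.5,0.005,0.0004,0,0,0,0],
    [-0.5,0.005,0.0004,0,0,0,0],
  ],
)

```text
time_s: 4.55
tcp_pos: [0.5325, -0.0817, 0.0206]
eef_rot: [180.0, 0.0, -175.1]
contact_force: [-0.9, 0.2, -1.8]
gripper_width: 0.0218
gripper_force: 0.5
```

>>> move_arm(
  plan=[
    [-0.5,0.004,0.0003,0,0,0,0],
    [-0.5,0.003,0.0003,0,0,0,0],
    [-0.5,0.003,0.0003,0,0,0,0],
    [-0.5,0.002,0.0002,0,0,0,0],
    [-0.5,0.002,0.0002,0,0,0,0],
  ],
)

```text
time_s: 5.18
tcp_pos: [0.5464, -0.0804, 0.0206]
eef_rot: [180.0, 0.0, -175.1]
contact_force: [-1.0, 1.0, -0.7]
gripper_width: 0.0217
gripper_force: 0.6
```

>>> move_arm(
  plan=[
    [-0.5,0.0015,0.0001,0,0,0,0],
    [-0.5,0.0015,0.0001,0,0,0,0],
    [-0.5,0,0,0,0,0,0],
  ],
)

```text
time_s: 5.55
tcp_pos: [0.549, -0.0803, 0.0205]
eef_rot: [-180.0, -0.0, -175.1]
contact_force: [-1.1, -1.0, -0.2]
gripper_width: 0.0219
gripper_force: 1.0
```

>>> move_arm(
  plan=[
    [-0.5,0.0015,0.0001,0,0,0,0],
    [-0.5,0.0015,0.0001,0,0,0,0],
    [-0.5,0,0,0,0,0,0],
  ],
)

```text
time_s: 5.92
tcp_pos: [0.5491, -0.0804, 0.0203]
eef_rot: [-180.0, -0.3, -175.1]
contact_force: [-11.0, 1.4, 7.7]
gripper_width: 0.0215
gripper_force: 5.3
```

>>> move_arm(
  plan=[
    [-0.5,0.0015,0.0001,0,0,0,0],
    [-0.5,0,0,0,0,0,0],
  ],
)

```text
time_s: 6.18
tcp_pos: [0.5491, -0.0805, 0.0201]
eef_rot: [-180.0, -0.4, -175.1]
contact_force: [-14.3, 2.6, 11.4]
gripper_width: 0.0219
gripper_force: 7.2
```

The lower box is home; the force rose at a fixed position. Next is the push on the upper box from the -x side.

>>> move_arm(
  plan=[
    [-0.5,-0.01,-0.001,0,0,0,0],
    [-0.5,-0.025,-0.002,0,0,0,0],
    [-0.5,-0.025,-0.002,0,0,0,0],
    [-0.5,0,0,0.03,0,0,0],
    [-0.2,0,0,0.05,0,0,0],
    [-0.1,0,0.03,0.02,0,0,0],
    [-0.1,0,0.04,0,0,0,0],
    [-0.1,0,0.04,0,0,0,0],
    [-0.1,0,0.031,0,0,0,0],
    [-0.1,0,0,0,0,0,0],
    [-0.1,0,0,0,0,0,0],
  ],
)

```text
time_s: 7.55
tcp_pos: [0.4939, 0.0561, 0.1207]
eef_rot: [180.0, 0.0, -175.0]
contact_force: [-0.8, -0.7, -0.2]
gripper_width: 0.0395
gripper_force: 0.0
```

Run:
```python
from h import *
a=cap("scene");cv2.imwrite("pics/s3.png",cv2.resize(a["img"][195:335,225:405],(720,560))[:,:,::-1])
s=telemetry.get_state();print(s["tcp_pos"],s["contact_force"])
```

```text
[0.49379479 0.05574951 0.12062907] [0.1964986  0.34687468 0.02154449]
```

View pics/s3.png

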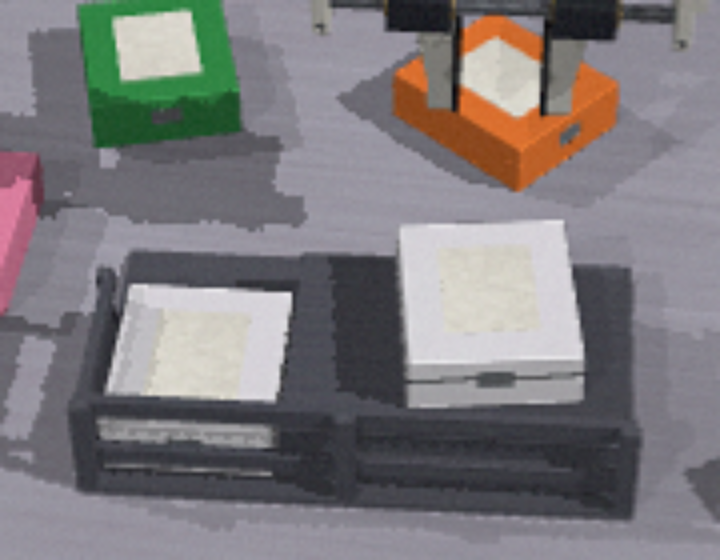

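The crop shows the lower box home, its lid at (200,345) against the rear rails. The upper box at (490,300) is still askew on the step, and the fingers are clear.

>>> move_arm(
  plan=[
    [-0.1,0,0,-0.03,0,0,0],
    [-0.1,0,0,-0.03,0,0,0],
    [-0.1,0,0,-0.012,0,0,0],
    [-0.1,0,0,0,0,0,0],
    [-0.1,0.005,0.0004,0,0,0,0],
    [-0.1,0.005,0.0004,0,0,0,0],
    [-0.1,0.004,0.0004,0,0,0,0],
    [-0.1,0.004,0.0004,0,0,0,0],
    [-0.1,0.004,0.0003,0,0,0,0],
    [-0.1,0.004,0.0003,0,0,0,0],
    [-0.1,0.004,0.0003,0,0,0,0],
  ],
)

```text
time_s: 8.98
tcp_pos: [0.5238, 0.0586, 0.0485]
eef_rot: [-180.0, -0.0, -175.1]
contact_force: [-2.0, 1.0, 1.3]
gripper_width: 0.0396
gripper_force: 1.2
```

>>> move_arm(
  plan=[
    [-0.1,0.004,0.0003,0,0,0,0],
    [-0.1,0.004,0.0003,0,0,0,0],
    [-0.1,0.002,0.0002,0,0,0,0],
    [-0.1,0.002,0.0002,0,0,0,0],
    [-0.1,0.0015,0.0001,0,0,0,0],
    [-0.1,0,0,0,0,0,0],
  ],
)

```text
time_s: 9.72
tcp_pos: [0.5356, 0.0593, 0.0483]
eef_rot: [-180.0, -0.2, -175.1]
contact_force: [-7.9, 0.5, 5.9]
gripper_width: 0.0398
gripper_force: 4.2
```

>>> move_arm(
  plan=[
    [-0.1,0.0015,0.0001,0,0,0,0],
    [-0.1,0.001,0.0001,0,0,0,0],
    [-0.1,0,0,0,0,0,0],
  ],
)

```text
time_s: 10.1
tcp_pos: [0.5356, 0.0591, 0.0481]
eef_rot: [-179.9, -0.4, -175.1]
contact_force: [-18.0, 3.8, 14.6]
gripper_width: 0.0397
gripper_force: 8.9
```

>>> move_arm(
  plan=[
    [-0.1,-0.01,-0.001,0,0,0,0],
    [-0.1,-0.01,-0.001,0,0,0,0],
    [-0.1,0,0,0.05,0,0,0],
    [-0.1,0,0,0.05,0,0,0],
    [-0.1,0.006,0.011,0.05,0,0,10],
    [-0.1,0.006,0.011,0,0,0,10],
    [-0.1,0.006,0.011,0,0,0,10],
    [-0.1,0.006,0.011,0,0,0,10],
    [-0.1,0.007,0.011,0,0,0,10],
    [-0.1,0.007,0.011,0,0,0,10],
    [-0.1,0.007,0.011,0,0,0,10],
    [-0.1,0.007,0.011,0,0,0,10],
    [-0.1,0.007,0.011,0,0,0,10],
    [-0.1,0,0,0,0,0,0],
    [-0.1,0,0,0,0,0,0],
  ],
)

```text
time_s: 11.98
tcp_pos: [0.5784, 0.1566, 0.1985]
eef_rot: [180.0, -0.0, -85.3]
contact_force: [0.2, -0.1, -0.0]
gripper_width: 0.0393
gripper_force: 0.0
```

```bash
cat > look.py <<'E'
from m import *
import sys
w=cap("wrist",sys.argv[1])
m,W=boxes(w);m=cv2.morphologyEx(m,cv2.MORPH_CLOSE,np.ones((5,5)))
yaw=np.radians(5.0);c,s=np.cos(yaw),np.sin(yaw);R=np.array([[c,s],[-s,c]])
cs,_=cv2.findContours(m,cv2.RETR_EXTERNAL,cv2.CHAIN_APPROX_NONE)
for k in cs:
    if cv2.contourArea(k)<1500: continue
    rr=cv2.minAreaRect(k);bx=cv2.boxPoints(rr);mm=np.zeros_like(m);cv2.drawContours(mm,[k],-1,1,-1)
    z=W[...,2][mm>0];z=np.median(z[z>-.1]);print(rr[0],z.round(4),(ray(w,bx,z)[:,:2]@R.T).round(4).tolist())
s=telemetry.get_state();print(s["time_s"],s["tcp_pos"],s["contact_force"])
E
python3 look.py pics/w4.png
```

```text
(598.2500610351562, 102.2499771118164) 0.0322 [[0.3992, 0.0223], [0.36, -0.0229], [0.3234, 0.0054], [0.3619, 0.0532]]
(302.5, 88.0) 0.0702 [[0.6451, -0.0347], [0.5495, -0.0345], [0.5461, 0.0474], [0.6509, 0.0471]]
12.025 [0.57839966 0.15652921 0.1985644 ] [ 0.22729298 -0.57196915 -0.75788903]
```

View pics/w4.png

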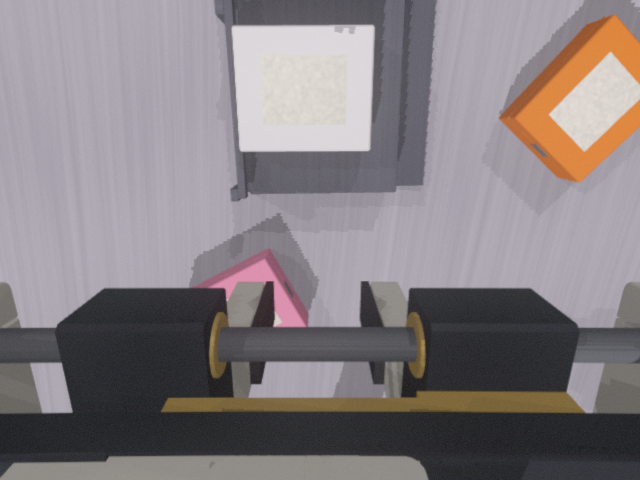

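The box at (303,88) is now square against the rear rail. I'll descend beyond its +y face and push towards the bay.

>>> move_arm(
  plan=[
    [-0.1,0,0,-0.05,0,0,0],
    [-0.1,0,0,-0.05,0,0,0],
    [-0.1,0,0,-0.03,0,0,0],
    [-0.1,0,0,-0.02,0,0,0],
    [-0.1,0.001,-0.012,0,0,0,0],
    [-0.1,0.001,-0.012,0,0,0,0],
    [-0.1,0.001,-0.01,0,0,0,0],
    [-0.1,0.0005,-0.006,0,0,0,0],
    [-0.1,0.0005,-0.005,0,0,0,0],
    [-0.1,0.0005,-0.005,0,0,0,0],
    [-0.1,0.0005,-0.005,0,0,0,0],
    [-0.1,0.0005,-0.005,0,0,0,0],
    [-0.1,0.0004,-0.005,0,0,0,0],
    [-0.1,0,0,0,0,0,0],
  ],
)

```text
time_s: 13.78
tcp_pos: [0.5848, 0.0922, 0.0488]
eef_rot: [-180.0, 0.0, -85.1]
contact_force: [-1.2, 1.9, 2.1]
gripper_width: 0.0394
gripper_force: 1.1
```

>>> move_arm(
  plan=[
    [-0.1,0.0006,-0.007,0,0,0,0],
    [-0.1,0.0006,-0.007,0,0,0,0],
    [-0.1,0.0006,-0.007,0,0,0,0],
    [-0.1,0.0006,-0.007,0,0,0,0],
    [-0.1,0.0006,-0.007,0,0,0,0],
    [-0.1,0.0006,-0.007,0,0,0,0],
    [-0.1,0.0006,-0.007,0,0,0,0],
  ],
)

```text
time_s: 14.65
tcp_pos: [0.5888, 0.0423, 0.0486]
eef_rot: [180.0, 0.0, -85.1]
contact_force: [-0.4, 4.8, 3.1]
gripper_width: 0.0397
gripper_force: 2.0
```

>>> move_arm(
  plan=[
    [-0.1,0.0006,-0.007,0,0,0,0],
    [-0.1,0.0006,-0.007,0,0,0,0],
    [-0.1,0.0006,-0.007,0,0,0,0],
    [-0.1,0.0006,-0.007,0,0,0,0],
    [-0.1,0.0005,-0.006,0,0,0,0],
    [-0.1,0.0005,-0.006,0,0,0,0],
    [-0.1,0,0,0,0,0,0],
  ],
)

```text
time_s: 15.52
tcp_pos: [0.5914, 0.0018, 0.048]
eef_rot: [179.9, -0.0, -85.1]
contact_force: [-0.8, 0.2, 0.9]
gripper_width: 0.0396
gripper_force: 0.0
```

```bash
python3 look.py pics/w5.png
```

```text
(294.0, 212.0) 0.0699 [[0.6394, -0.1256], [0.5518, -0.1256], [0.5467, -0.0614], [0.6468, -0.0616]]
15.575 [0.59138927 0.00205328 0.04801395] [-0.32575852  0.3191181   0.66795371]
```

View pics/w5.png

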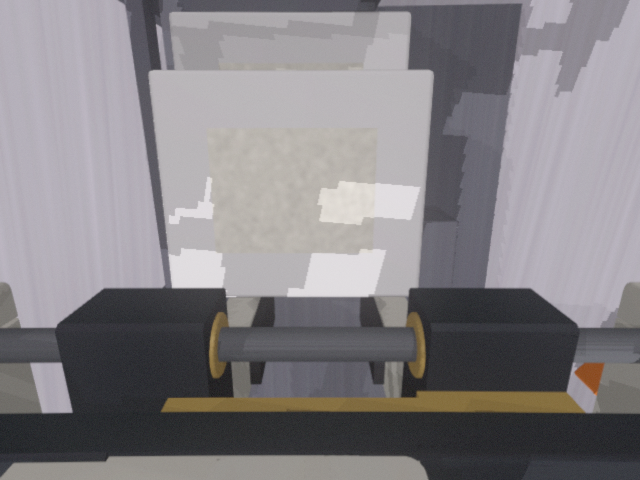

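The upper box at (290,185) is square and still touching the fingers, and it partly overlaps the lower box at (290,40). I'll carry on slowly to the end rails.

>>> move_arm(
  plan=[
    [-0.1,0.0004,-0.005,0,0,0,0],
    [-0.1,0.0004,-0.005,0,0,0,0],
    [-0.1,0.0004,-0.005,0,0,0,0],
    [-0.1,0.0003,-0.004,0,0,0,0],
    [-0.1,0.0002,-0.003,0,0,0,0],
    [-0.1,0,0,0,0,0,0],
  ],
)

```text
time_s: 16.32
tcp_pos: [0.5939, -0.0194, 0.0486]
eef_rot: [-180.0, -0.0, -85.1]
contact_force: [-0.5, -0.5, -0.3]
gripper_width: 0.0397
gripper_force: 0.0
```

>>> move_arm(
  plan=[
    [-0.1,0.0002,-0.002,0,0,0,0],
    [-0.1,0.0001,-0.0015,0,0,0,0],
    [-0.1,0,0,0,0,0,0],
  ],
)

```text
time_s: 16.7
tcp_pos: [0.5942, -0.0227, 0.0486]
eef_rot: [180.0, -0.0, -85.1]
contact_force: [-0.3, -0.0, -0.4]
gripper_width: 0.039
gripper_force: 0.1
```

>>> move_arm(
  plan=[
    [-0.1,0.0001,-0.0015,0,0,0,0],
    [-0.1,0.0001,-0.0015,0,0,0,0],
    [-0.1,0,0,0,0,0,0],
  ],
)

```text
time_s: 17.08
tcp_pos: [0.5944, -0.0257, 0.0486]
eef_rot: [-180.0, -0.0, -85.1]
contact_force: [0.3, 1.0, -1.2]
gripper_width: 0.0394
gripper_force: 0.3
```

>>> move_arm(
  plan=[
    [-0.1,0.0001,-0.001,0,0,0,0],
    [-0.1,0.0001,-0.001,0,0,0,0],
    [-0.1,0,0,0,0,0,0],
  ],
)

```text
time_s: 17.45
tcp_pos: [0.5944, -0.0262, 0.0486]
eef_rot: [-180.0, 0.1, -85.0]
contact_force: [-2.9, 9.9, 2.4]
gripper_width: 0.0394
gripper_force: 4.8
```

It's against the end rails. I'll back off and inspect.

>>> move_arm(
  plan=[
    [-0.1,-0.0003,0.004,0,0,0,0],
    [-0.1,-0.001,0.012,0,0,0,0],
    [-0.1,0,0.02,0.04,0,0,0],
    [-0.1,0,0.02,0.05,0,0,0],
    [-0.1,0,0.02,0.05,0,0,0],
    [-0.1,0,0.01,0.05,0,0,0],
    [-0.1,0,0,0,0,0,0],
    [-0.1,0,0,0,0,0,0],
  ],
)

```text
time_s: 18.45
tcp_pos: [0.5928, 0.0587, 0.2383]
eef_rot: [180.0, 0.0, -85.1]
contact_force: [-0.0, -0.1, -0.2]
gripper_width: 0.0399
gripper_force: 0.0
```

```bash
python3 look.py pics/w6.png
python3 - <<'E'
from h import *
w=cv2.imread("pics/w6.png")
a=cap("scene")["img"][195:335,225:405,::-1]
cv2.imwrite("pics/fin.png",np.hstack([cv2.resize(w[0:300,150:500],(400,343)),cv2.resize(a,(400,343))]))
E
```

```text
(551.9205322265625, 212.41676330566406) 0.0326 [[0.3984, 0.0222], [0.3596, -0.0232], [0.326, 0.0064], [0.3643, 0.0541]]
(312.5, 52.0) 0.068 [[0.6449, -0.1599], [0.5496, -0.16], [0.546, -0.0856], [0.6489, -0.0855]]
18.5 [0.59255488 0.05836801 0.23753832] [-0.36478495 -0.55104555  0.21812441]
```

View pics/fin.png

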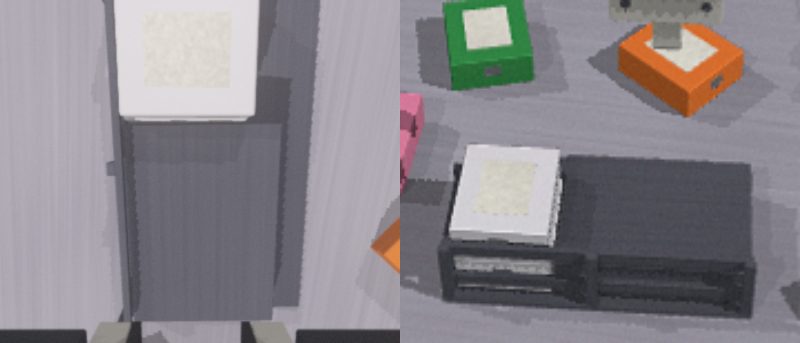

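The left crop shows the upper lid square in the corner, its top at 68 mm, with only a thin strip of the lower box visible below its +y edge at (190,118). The right crop shows the pile flush against the rear and end rails at (505,195). I'm handing it in.

```bash
python3 -c "
from h import *
print(workorder.close_job())"
```

```text
the job is handed in; nothing more can be done
None
```

Both slide boxes are stacked in the bay, home against the rear and end rails in the last pictures. I handed the job in at about 18.5 s of arm time; no verdict came back, and I didn't re-measure the bottle, jar and beaker, though the arm kept clear of them.

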